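Pack a canister and a case into the free bay of a steel parts drawer

TASK

The parts drawer standing on the bench still has one empty bay. Pack the slim metal canister and the tall wooden case into that bay side by side, both upright and resting flat on the drawer's floor, with the case square to the drawer's sides. The wide canister and the flat case do not belong there.

Things in the scene. Friction and masses are not known exactly. Their poses are not given: they have to be found in the camera images.
- drawer: Loose olive steel drawer, 3 kg, 160 (x) by 260 (y) by 40 mm high, walls and floor 4 mm, open on top. Origin: centre of its underside. Its front (-x face) has a bright pull standing out 14 mm; +y is left seen from the front; z up. Partitions as high as the rim make a rear bay and a front left bay, both full of stock below the rim, and an empty front right bay. Turned up to 20 degrees.
- bay (a point): Centre of the floor of the drawer's empty front right bay, 4 mm above its underside, axes parallel to the drawer's. The bay is 78 mm along x, 152 mm along y, 36 mm deep. Canister and case fit in one row along y with 30 mm to spare in all.
- canister: Slim metal canister, to be packed: closed plain cylinder, diameter 52 mm, 90 mm high, about 0.3 kg, standing on the bench. Origin: centre of its underside; z up along its axis. Not the wide canister (diameter 76, 115 mm high) that also stands on the bench.
- case: Tall wooden case, to be packed: closed block, 50 mm (x) by 70 mm (y) by 85 mm high, about 0.25 kg, small brass clasp on its -x face, standing on the bench, turned up to 70 degrees. Origin: centre of its underside; z up. Not the flat wooden case (70 by 100 by 32 mm) that also lies on the bench.
There are look-alikes about, which are no part of the job. Leave any blue or green look-alike of the canister alone.

How it is judged (in metres and radians):
At the end, for the whole second after the job is handed in: Both stand in the empty bay: upright within 7 degrees, undersides within 6 mm of its floor, centres within 18 mm (canister) or 20 mm (case) of its centre along drawer x and 56 mm along y; case square within 15 degrees, either way round; drawer flat within 3 degrees; all at rest (under 20 mm/s) (x of canister in the frame of bay between -0.018 and 0.018 m and y of canister in the frame of bay between -0.056 and 0.056 m and z of canister in the frame of bay between -0.006 and 0.006 m and x of case in the frame of bay between -0.02 and 0.02 m and y of case in the frame of bay between -0.056 and 0.056 m and z of case in the frame of bay between -0.006 and 0.006 m and angle between each of canister, case's own z axis and vertical below 0.12 rad and (angle between the x axis of case and the x axis of drawer, either way round below 0.26 rad or angle between the x axis of case and the y axis of drawer, either way round below 0.26 rad) and angle between drawer's own z axis and vertical below 0.06 rad and linear speed of each of canister, case, drawer below 0.02 m/s); the robot touches nothing.
It also fails if it takes over 58 s, if anything falls off the work surface, if the arm or the gripper's body presses on something with over 40 N, if the wrist force passes 120 N, or if a joint passes its speed limit or range.

ROBOT

A 6-joint arm with a two-finger parallel gripper is mounted at the origin on the work surface. World frame = base frame: x ahead of the robot, y to its left, z up, the work surface at z = 0. Lengths are in mm, angles in rad, forces in N, time in s.
With the tool pointing down it reaches from about 350 to 875 mm from the base axis. Payload 4.2 kg.
Tool frame: the origin (TCP) lies at the very end of the fingers, on their centre line; the grasp point (between the pads) lies arm.grip_depth behind it (arm.grip_depth is the distance from the TCP to the grasp point, in mm); z points along the fingers, y is the direction in which the jaws open and shut (so a half turn about z gives the same grasp; the last joint's range is limited). The gripper opens to 85 mm and grips with 20 to 120 N. Pads are 22 mm wide; open, the fingers measure 114 mm over their backs; the gripper's body (76 mm by 85 mm) begins 54 mm behind the grasp point. The pads swing forward as they close: fully open they stand 13 mm farther back than shut.
Start: joints at [1.478, 0.385, 0.008, 0, -1.194, -0.259], TCP at [215.335, 586.711, 231.312] pointing down, gripper open.
Joint ranges: [-3.14, 3.14], [-1.21, 2.06], [-1.07, 1.41], [-3.16, 2.05], [-2.99, -0.16], [-3.1, 3.1]. Speed limits (rad/s): [2.79, 2.79, 3.14, 3.14, 3.14, 3.14].

INTERFACE

Orientations are given as a unit quaternion [x, y, z, w].
In Python, from bench import arm, optics, workorder gives the robot as it stands. The module is installed in compiled form; this text tells all that it offers.
- The arm moves only by the tool play_rows, never from a script. Its arguments are lists of equal length, an entry for each row: "travel": the shift along the tool's x, y, z in m, a list of three; "rotation": the turn, a rotation vector about the tool's x, y, z in rad, a list of three; "grip": the opening, from 0 (shut) to 1 (fully open). In form: {"travel": [[x, y, z], ...], "rotation": [[rx, ry, rz], ...], "grip": [grip, ...]}. A call has 1 to 12 rows; each row shifts and turns the commanded pose from where the row before left it, along the tool's axes as they then stand; what a row does not reach is not made up. A row lasts 1/12 s, in which the tool goes at most 41.7 mm and 7.16 degrees, less where a joint would pass 70% of its speed; a pose out of reach is approached as far as the arm can. A call is refused whole if a number of a shift passes 0.0417 or a number of a turn 0.125, either way. A call with a gripper value outside its range is refused whole. The fingers move at their own pace and stop on an object; the grip force is fixed at half the most. Time passes only in rows, so rows that do not move let the fingers close. It gives the time, the measured TCP pose, the force and the opening at its end, in the units of the state.
- arm.read_state(): the state, without advancing time (a new reading comes with each control period).
- optics.get_image(name): name is "side" or "top"; returns a dict with "image" (420x560x3 uint8, blue, green, red), "depth" (420x560 float32, mm along the optical axis (not along the pixel's ray), 0 where there is no reading), "camera_matrix" (3x3 intrinsics, pixels), "k1" (the pictures are not rectified: a ray, as slopes to the right and down, at radius r is drawn at 1 + k1 r^2 times it, then the intrinsics apply), "R" (3x3) and "t" (3): a world point X has camera coordinates R X + t. Camera axes: x right, y down, z forward; pixel columns grow to the right and rows downward; lengths in mm; the calibration is good to about 2 mm. A picture is of the moment at which its call begins.
- workorder.job_done(): hands the job in, once; it reports no verdict.
The state is a dict: "clock": time; "joints": joint angles; "joint_vel": joint speeds; "joint_efforts": joint torques, N m; "position": TCP position; "ee_rot": TCP orientation; "contact_force": force on the tool from outside, world axes, zero at the start; "wrist_torque": the same for the moment, N m; "gripper_width": finger opening in mm.
Only numpy, scipy, OpenCV 4.12 (cv2) and the standard library are available. Lean on these libraries where they do the work, as an engineer would, in place of code of your own. Each camera call takes 0.05 s, during which the arm holds its last target. There are 200 camera calls.

## Working session

There is one attempt and no reset: what is moved stays moved. The work goes in short steps, Python scripts to look and compute and a tool call to move; the robot and the scene stay as the last step left them, time stands still between calls to the robot, and variables do not carry over. Pictures are saved under pics/ and viewed, about 8 in all and at most 12, crops included, and the job is handed in when it is done.

Besides the shell and the picture viewer there is one more tool, called after "Request:" as name(argument=value, ...) on one line, values as JSON. play_rows: Moves the arm, as the interface text tells. Its arguments: {"type":"object","properties":{"travel":{"type":"array","items":{"type":"array","items":{"type":"number"}}},"rotation":{"type":"array","items":{"type":"array","items":{"type":"number"}}},"grip":{"type":"array","items":{"type":"number"}}},"required":["travel","rotation","grip"]}

```bash
mkdir -p pics; cat > h.py <<'E'
import numpy as np, cv2, pickle
from bench import arm, optics, workorder
def grab(n,save):
    g=optics.get_image(n); cv2.imwrite(f'pics/{save}.png',g['image']); pickle.dump(g,open(f'pics/{save}.pkl','wb')); return g
def load(s): return pickle.load(open(f'pics/{s}.pkl','rb'))
def ray(g,u,v):
    K=g['camera_matrix']; p=np.array([(u-K[0,2])/K[0,0],(v-K[1,2])/K[1,1]]); q=p.copy()
    for _ in range(20): q=p/(1+g['k1']*(q@q))
    return np.array([q[0],q[1],1.])
def pix(g,u,v,z=None):
    r=ray(g,u,v); C=-g['R'].T@g['t']; d=g['R'].T@r
    s=g['depth'][int(round(v)),int(round(u))] if z is None else (z-C[2])/d[2]
    return C+s*d
def cloud(g):
    K=g['camera_matrix'];v,u=np.mgrid[:420,:560]
    p=np.stack([(u-K[0,2])/K[0,0],(v-K[1,2])/K[1,1]],-1);q=p.copy()
    for _ in range(20): q=p/(1+g['k1']*(q**2).sum(-1,keepdims=True))
    d=g['depth'];c=np.dstack([q[...,0]*d,q[...,1]*d,d])
    return (c-g['t'])@g['R']
E
python3 - <<'E'
from h import *
a=grab('top','top0'); b=grab('side','side0')
for g in(a,b): print(g['camera_matrix'].round(1).tolist(),g['k1'],(-g['R'].T@g['t']).round(),(g['depth']==0).mean())
s=arm.read_state(); print({k:np.round(v,3).tolist() for k,v in s.items()},arm.grip_depth)
E
```

```text
[[452.9, 0.0, 280.3], [0.0, 452.9, 210.5], [0.0, 0.0, 1.0]] -0.10382618244073438 [ 307.  -85. 1139.] 0.004281462585034013
[[484.6, 0.0, 278.5], [0.0, 484.6, 206.8], [0.0, 0.0, 1.0]] -0.10408571881372287 [359. 720. 685.] 0.0038392857142857144
{'clock': 0.1, 'joints': [1.478, 0.385, 0.007, -0.0, -1.194, -0.259], 'joint_vel': [-0.0, -0.002, 0.003, 0.002, 0.002, -0.001], 'joint_efforts': [-0.0, -39.332, 18.893, 4.198, -0.003, 0.0], 'position': [215.175, 586.221, 230.317], 'ee_rot': [0.985, -0.175, -0.0, 0.001], 'contact_force': [0.405, 0.117, 0.041], 'wrist_torque': [0.014, 0.002, 0.011], 'gripper_width': 85.348} 18.700000000000003
```

View pics/top0.png

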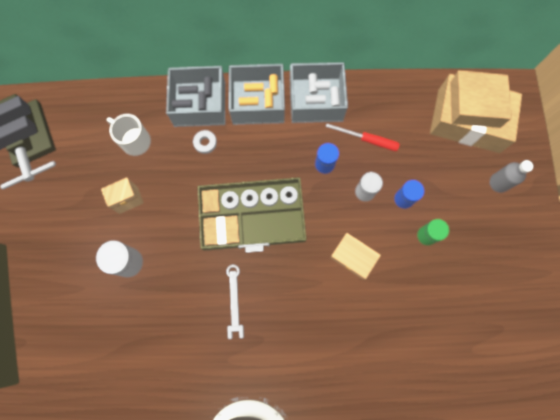

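View pics/side0.png

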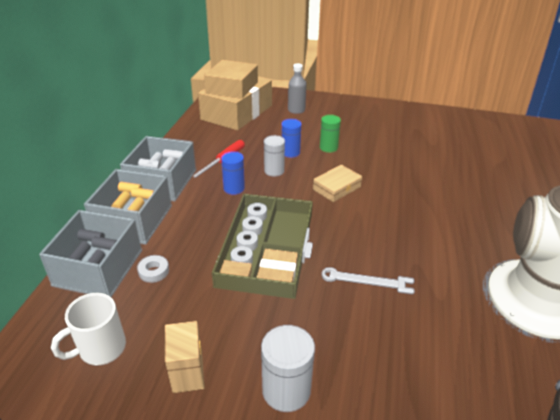

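Top view: the slim grey canister is at about (370,183) and the tall case at (118,190). The drawer is centred near (250,214) with its pull at (254,248), and the empty bay is at (272,226). The wide canister at (113,258) and flat case at (356,256) stay where they are. Next I measure these from the depth data.

```bash
python3 - <<'E'
from h import *
P=[]
for n in('top0','side0'):
    g=load(n); c=cloud(g); P.append(c)
def sel(c,x,y,r,z0,z1):
    m=(np.hypot(c[...,0]-x,c[...,1]-y)<r)&(c[...,2]>z0)&(c[...,2]<z1); return c[m]
gt=load('top0')
for nm,u,v,z in(('can',370,182,90),('case',118,190,85),('drawer',250,214,40),('blue1',327,152,90),('blue2',410,190,90),('wide',112,257,115),('wrench',234,300,5),('flat',356,256,32)):
    q=pix(gt,u,v,z); print(nm,q.round())
    if nm in('can','case'):
        for c in P:
            s=sel(c,q[0],q[1],70,z-8,z+8)
            s=s.astype(np.float32)
            print(len(s),s.mean(0).round(1),'z med',np.median(s[:,2]).round(1), cv2.minEnclosingCircle(s[:,:2]) if nm=='can' else cv2.minAreaRect(s[:,:2]))
    if nm=='drawer':
        for c in P:
            s=sel(c,q[0],q[1],180,34,46).astype(np.float32); print(len(s),cv2.minAreaRect(s[:,:2]))
a=cv2.resize(gt['image'][160:270,170:320],(750,550),interpolation=cv2.INTER_CUBIC);cv2.imwrite('pics/c1.png',a)
a=cv2.resize(np.hstack([gt['image'][160:225,85:160],gt['image'][155:220,340:415]]),(800,347),interpolation=cv2.INTER_CUBIC);cv2.imwrite('pics/c2.png',a)
E
```

```text
can [ 606. -311.   90.]Traceback (most recent call last):
  File "<stdin>", line 14, in <module>
cv2.error: OpenCV(4.12.0) /io/opencv/modules/imgproc/src/shapedescr.cpp:201: error: (-215:Assertion failed) count >= 0 && (depth == CV_32F || depth == CV_32S) in function 'minEnclosingCircle'
```

```bash
python3 - <<'E'
from h import *
P=[]
for n in('top0','side0'):
    g=load(n); c=cloud(g); P.append(c)
def sel(c,x,y,r,z0,z1):
    m=(np.hypot(c[...,0]-x,c[...,1]-y)<r)&(c[...,2]>z0)&(c[...,2]<z1); return np.ascontiguousarray(c[m].astype(np.float32)[:,None,:])
gt=load('top0')
for nm,u,v,z in(('can',370,182,90),('case',118,190,85),('drawer',250,214,40),('blue1',327,152,90),('blue2',410,190,90),('wide',112,257,115),('wrench',234,300,5),('flat',356,256,32)):
    q=pix(gt,u,v,z); print(nm,q.round())
    for c in P:
        r=180 if nm=='drawer' else 70
        s=sel(c,q[0],q[1],r,z-7,z+8); s2=np.ascontiguousarray(s[:,:,:2])
        print(len(s),s.reshape(-1,3).mean(0).round(1),np.round(cv2.minEnclosingCircle(s2)[0],1), cv2.minAreaRect(s2)) if len(s)>3 else 0
a=cv2.resize(gt['image'][160:270,170:320],(750,550),interpolation=cv2.INTER_CUBIC);cv2.imwrite('pics/c1.png',a)
a=cv2.resize(np.hstack([gt['image'][160:225,85:160],gt['image'][155:220,340:415]]),(800,347),interpolation=cv2.INTER_CUBIC);cv2.imwrite('pics/c2.png',a)
E
```

```text
can [ 606. -311.   90.]
351 [ 605.5 -313.3   91. ] [ 606.1 -313.9] ((605.9931640625, -314.77459716796875), (50.33423614501953, 48.5728874206543), 12.364983558654785)
205 [ 602.5 -307.8   88.6] [ 602.5 -311.9] ((602.8065185546875, -310.7738037109375), (50.651512145996094, 51.20405960083008), 33.191139221191406)
case [607. 303.  85.]
586 [603.3 303.1  85.3] [605.1 305.3] ((604.0669555664062, 304.0173034667969), (52.7493782043457, 71.53456115722656), 23.574968338012695)
1293 [599.1 310.5  83.4] [599.8 308.1] ((600.3206787109375, 307.9824523925781), (49.94894027709961, 72.43743896484375), 22.496816635131836)
drawer [547. -17.  40.]
1405 [538.1   5.2  38. ] [551.8 -19.8] ((550.3367919921875, -19.202362060546875), (165.39495849609375, 260.9403381347656), 3.2114996910095215)
1321 [542.3   4.7  37.3] [548.5 -15.6] ((547.79296875, -16.8223876953125), (165.29510498046875, 265.9753723144531), 2.9554319381713867)
blue1 [ 686. -211.   90.]
348 [ 682.7 -213.5   91. ] [ 684.3 -214.3] ((683.486328125, -213.9136962890625), (50.15483093261719, 50.47611999511719), 57.18806457519531)
233 [ 679.6 -206.  
[... 667 characters left out ...]
02.1201477050781), (75.4493408203125, 75.03237915039062), 33.94270324707031)
wrench [339.  29.   5.]
2258 [338.1  28.3   2.2] [338.7  28.6] ((339.5220947265625, 28.920940399169922), (138.89312744140625, 137.13291931152344), 88.71620178222656)
1828 [340.3  31.9   0.9] [338.7  28.6] ((338.5973815917969, 28.93218994140625), (139.1589813232422, 137.74258422851562), 24.620830535888672)
flat [ 435. -275.   32.]
1146 [ 436.1 -274.3   32.4] [ 436.9 -275.1] ((436.74786376953125, -274.9244689941406), (99.8223876953125, 71.22463989257812), 53.15869903564453)
722 [ 433.9 -267.4   30.5] [ 433.6 -270.7] ((434.0896301269531, -271.29815673828125), (105.69618225097656, 73.01715850830078), 54.889747619628906)
```

View pics/c1.png

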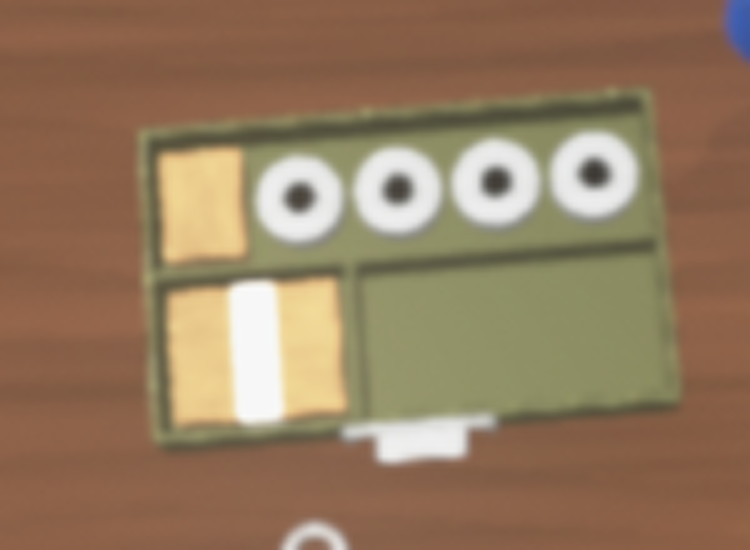

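View pics/c2.png

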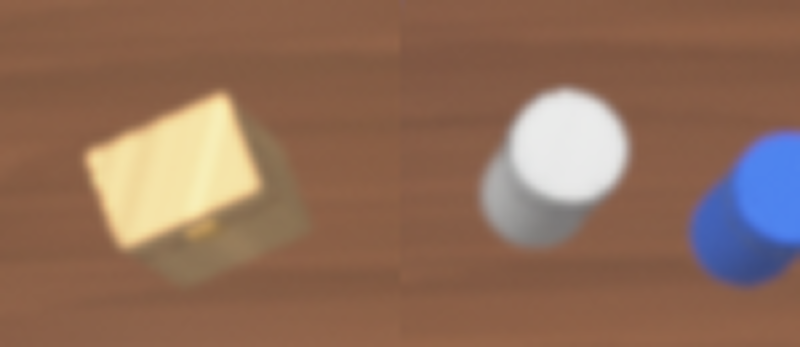

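Crops: the case top corners are (88,155), (224,92), (262,185), (124,250), with the clasp on its lower (-x) face. The canister rim is centred at (568,147). Drawer outer corners are (140,130), (650,92), (158,445), (680,400) and the pull is at the bottom.

```bash
python3 - <<'E'
from h import *
g=load('top0')
uv=[(140,130),(650,92),(680,400),(158,445)]
W=np.array([pix(g,170+x/5,160+y/5,40)[:2] for x,y in uv]); L=np.array([[80,130],[80,-130],[-80,-130],[-80,130.]])
M=cv2.estimateAffinePartial2D(L,W)[0]; print(M.round(4),np.degrees(np.arctan2(M[1,0],M[0,0])),np.hypot(M[1,0],M[0,0]),W.round(1))
# side: rim fit excluding pull, raw corners via grid overlay of projected rim for checking
s=load('side0')
def proj(g,X):
    return cv2.projectPoints(np.array(X,float).reshape(-1,1,3),cv2.Rodrigues(g['R'])[0],g['t'],g['camera_matrix'],np.array([g['k1'],0,0,0.]))[0].reshape(-1,2)
import itertools
th=np.radians(4); c=np.array([548.5,-18]); R=np.array([[np.cos(th),-np.sin(th)],[np.sin(th),np.cos(th)]])
ims=[]
for q in(g,s):
    im=cv2.resize(q['image'],None,fx=4,fy=4,interpolation=cv2.INTER_CUBIC)
    for poly,z in((L,40),(np.array([[2,26],[2,-126],[-76,-126],[-76,26.]]),40)):
        X=np.c_[(poly@R.T+c),np.full(4,z)]
        cv2.polylines(im,[np.int32(proj(q,X)*4+2)],True,(0,0,255),1)
    ims.append(im)
    yc=np.radians(23);Rc=np.array([[np.cos(yc),-np.sin(yc)],[np.sin(yc),np.cos(yc)]])
    X=np.c_[np.array([[25,35],[25,-35],[-25,-35],[-25,35]])@Rc.T+[602,306],np.full(4,85)]
    cv2.polylines(im,[np.int32(proj(q,X)*4+2)],True,(0,0,255),1)
    t=np.linspace(0,6.28,40); X=np.c_[604+26*np.cos(t),-312+26*np.sin(t),np.full(40,90)]
    cv2.polylines(im,[np.int32(proj(q,X)*4+2)],True,(0,0,255),1)
A=ims[0][170*4:260*4,180*4:320*4]; B=ims[1][185*4:300*4,205*4:325*4]
C1=ims[0][175*4:215*4,95*4:145*4];C2=ims[0][165*4:205*4,350*4:400*4];C3=ims[1][315*4:395*4,155*4:215*4];C4=ims[1][130*4:180*4,255*4:295*4]
def fit(i,w,h): return cv2.resize(i,(w,h))
cv2.imwrite('pics/ov.png',np.vstack([np.hstack([fit(A,420,300),fit(B,380,300)]),np.hstack([fit(x,200,200) for x in(C1,C2,C3,C4)])]))
E
```

```text
[[ 9.911000e-01 -5.240000e-02  5.499518e+02]
 [ 5.240000e-02  9.911000e-01 -2.041770e+01]] 3.0282238541683135 0.9924757016990383 [[ 623.7  113.3]
 [ 635.4 -144.9]
 [ 477.7 -153.3]
 [ 463.1  103.2]]
```

View pics/ov.png

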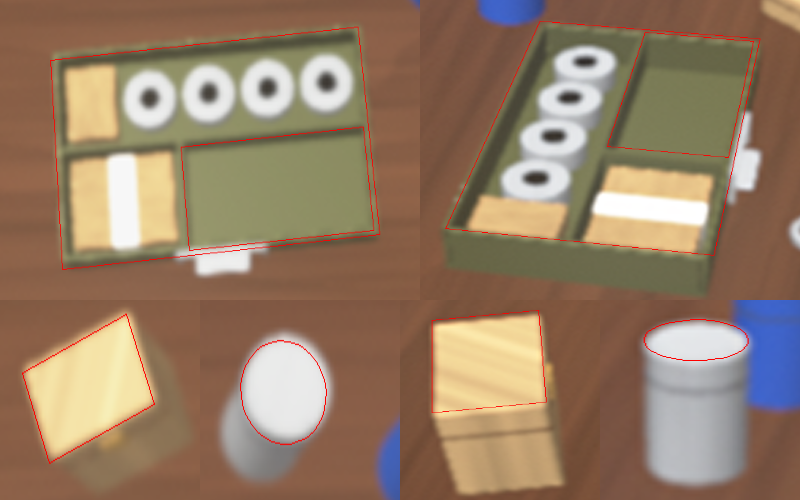

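The overlays agree with both pictures to within about 3 mm. Estimates:

| Object | Centre (mm) | Yaw |
|---|---|---|
| Case | (602, 306) | 23° |
| Canister | (604, -312) | – |
| Drawer | (549, -18.5) | 3.2° |
| Bay | (515, -70.5) | 3.2° |

Next is a small planner.

```bash
cat >> h.py <<'E'
from scipy.spatial.transform import Rotation as Ro
def plan(x,y,z,yaw,n,start=None):
    """rows to TCP x,y,z (mm) pointing down with tool y axis at world angle yaw (deg, mod 180)"""
    s=arm.read_state(); p=np.array(s['position']); q=Ro.from_quat(s['ee_rot'])
    print('at',p.round(1),'yaw_y',np.degrees(np.arctan2(*q.as_matrix()[[1,0],1])).round(1),'t',round(s['clock'],2),'F',np.round(s['contact_force'],1),'w',round(s['gripper_width'],1),'j6',round(s['joints'][5],2))
    best=None
    for k in(0,180):
        a=np.radians(yaw+k); ty=np.array([np.cos(a),np.sin(a),0]); tz=np.array([0,0,-1.]); T=Ro.from_matrix(np.c_[np.cross(ty,tz),ty,tz])
        rv=(q.inv()*T).as_rotvec()
        if best is None or np.linalg.norm(rv)<np.linalg.norm(best): best=rv
    d=(np.array([x,y,z])-p)/n/1000
    print('rot/row',(best/n).round(4).tolist())
    print([(q*Ro.from_rotvec(best*i/n)).inv().apply(d).round(4).tolist() for i in range(n)])
E
python3 -c "
from h import *
plan(602,306,200,113,14)"
```

```text
at [215.2 586.2 230.3] yaw_y -110.2 t 0.1 F [0.4 0.1 0. ] w 85.3 j6 -0.26
rot/row [0.0001, 0.0, -0.0538]
[[0.0328, 0.0093, 0.0022], [0.0323, 0.011, 0.0022], [0.0317, 0.0127, 0.0022], [0.0309, 0.0144, 0.0022], [0.0301, 0.0161, 0.0022], [0.0292, 0.0177, 0.0022], [0.0282, 0.0192, 0.0022], [0.0271, 0.0207, 0.0022], [0.026, 0.0221, 0.0022], [0.0247, 0.0235, 0.0022], [0.0234, 0.0248, 0.0022], [0.0221, 0.026, 0.0022], [0.0207, 0.0272, 0.0022], [0.0192, 0.0282, 0.0022]]
```

Request:
play_rows(travel=[[0.033, 0.009, 0.002], [0.032, 0.011, 0.002], [0.032, 0.013, 0.002], [0.031, 0.014, 0.002], [0.03, 0.016, 0.002], [0.029, 0.018, 0.002], [0.028, 0.019, 0.002], [0.027, 0.021, 0.002], [0.026, 0.022, 0.002], [0.025, 0.0235, 0.002], [0.0235, 0.025, 0.002], [0.022, 0.026, 0.002]], rotation=[[0, 0, -0.054], [0, 0, -0.054], [0, 0, -0.054], [0, 0, -0.054], [0, 0, -0.054], [0, 0, -0.054], [0, 0, -0.054], [0, 0, -0.054], [0, 0, -0.054], [0, 0, -0.054], [0, 0, -0.054], [0, 0, -0.054]], grip=[1, 1, 1, 1, 1, 1, 1, 1, 1, 1, 1, 1])

```text
clock: 1.1
position: [548.2, 345.5, 206.7]
ee_rot: [0.989, 0.149, -0.001, 0.0]
contact_force: [0.4, 1.4, -0.8]
gripper_width: 85.6
```

Request:
play_rows(travel=[[0.021, 0.027, 0.002], [0.019, 0.028, 0.002], [0, 0, 0], [0, 0, 0], [0, 0, 0]], rotation=[[0, 0, -0.054], [0, 0, -0.054], [0, 0, 0], [0, 0, 0], [0, 0, 0]], grip=[1, 1, 1, 1, 1])

```text
clock: 1.52
position: [602.3, 307.2, 202.6]
ee_rot: [0.98, 0.2, -0.001, 0.0]
contact_force: [-0.3, 0.5, 0.3]
gripper_width: 85.4
```

```bash
python3 -c "
from h import *
plan(602,306,120,113,4)"
```

```text
at [602.3 307.2 202.6] yaw_y -66.9 t 1.52 F [-0.3  0.5  0.3] w 85.4 j6 1.26
rot/row [0.0, 0.0003, 0.0004]
[[-0.0002, 0.0002, 0.0206], [-0.0002, 0.0002, 0.0206], [-0.0002, 0.0002, 0.0206], [-0.0002, 0.0002, 0.0206]]
```

Request:
play_rows(travel=[[-0.001, 0.001, 0.026], [0, 0, 0.026], [0, 0, 0.026], [0, 0, 0.01], [0, 0, 0.008], [0, 0, 0.008], [0, 0, 0]], rotation=[[0, 0, 0], [0, 0, 0], [0, 0, 0], [0, 0, 0], [0, 0, 0], [0, 0, 0], [0, 0, 0]], grip=[1, 1, 1, 1, 1, 1, 1])

```text
clock: 2.1
position: [601.6, 306.5, 98.7]
ee_rot: [0.98, 0.201, -0.0, 0.0]
contact_force: [-0.3, -0.1, 0.4]
gripper_width: 85.1
```

```bash
python3 - <<'E'
from h import *
plan(602,306,47,113,4)
g=grab('side','s1'); t=grab('top','t1')
cv2.imwrite('pics/v1.png',np.hstack([cv2.resize(g['image'][250:400,110:260],(400,400),interpolation=2),cv2.resize(t['image'][140:240,60:160],(400,400),interpolation=2)]))
E
```

```text
at [601.6 306.5  98.7] yaw_y -66.8 t 2.1 F [-0.3 -0.1  0.4] w 85.1 j6 1.27
rot/row [0.0, 0.0002, 0.0009]
[[0.0001, 0.0002, 0.0129], [0.0001, 0.0002, 0.0129], [0.0001, 0.0002, 0.0129], [0.0, 0.0002, 0.0129]]
```

View pics/v1.png

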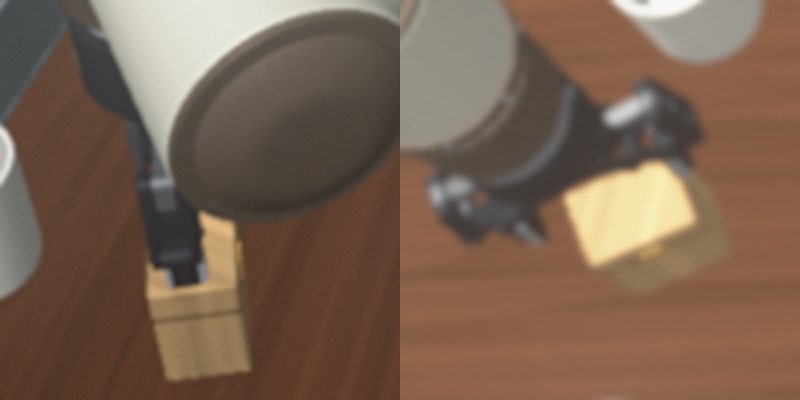

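The fingers straddle the case: tips at about (540,240) and (690,175) in the right crop, evenly about its top once parallax is allowed for. I'll descend and grip.

Request:
play_rows(travel=[[0, 0, 0.008], [0, 0, 0.008], [0, 0, 0.008], [0, 0, 0.009], [0, 0, 0.009], [0, 0, 0.009], [0, 0, 0]], rotation=[[0, 0, 0], [0, 0, 0], [0, 0, 0], [0, 0, 0], [0, 0, 0], [0, 0, 0], [0, 0, 0]], grip=[1, 1, 1, 1, 1, 1, 1])

```text
clock: 2.78
position: [600.7, 305.1, 45.3]
ee_rot: [0.98, 0.2, -0.002, 0.001]
contact_force: [-0.9, 0.2, -0.7]
gripper_width: 85.4
```

Request:
play_rows(travel=[[0, 0, 0], [0, 0, 0], [0, 0, 0], [0, 0, 0], [0, 0, 0], [0, 0, 0], [0, 0, 0], [0, 0, 0]], rotation=[[0, 0, 0], [0, 0, 0], [0, 0, 0], [0, 0, 0], [0, 0, 0], [0, 0, 0], [0, 0, 0], [0, 0, 0]], grip=[0.6, 0.5, 0.3, 0, 0, 0, 0, 0])

```text
clock: 3.45
position: [602.1, 306.1, 48.4]
ee_rot: [0.98, 0.201, -0.0, -0.0]
contact_force: [-1.0, 0.6, -1.3]
gripper_width: 69.2
```

Request:
play_rows(travel=[[0, 0, -0.01], [0, 0, -0.025], [0, 0, -0.035], [0, 0, -0.03], [0, 0, 0]], rotation=[[0, 0, 0], [0, 0, 0], [0, 0, 0], [0, 0, 0], [0, 0, 0]], grip=[0, 0, 0, 0, 0])

```text
clock: 3.87
position: [606.1, 308.1, 157.4]
ee_rot: [0.979, 0.202, 0.007, -0.002]
contact_force: [1.1, 1.6, -1.3]
gripper_width: 69.7
```

```bash
python3 -c "
from h import *
plan(513,-39.5,147,93.2,12)"
```

```text
at [606.1 308.1 157.4] yaw_y -66.7 t 3.87 F [ 1.1  1.6 -1.3] w 69.7 j6 1.27
rot/row [-0.0003, -0.0012, 0.0292]
[[-0.0186, 0.0236, 0.0006], [-0.0179, 0.0241, 0.0006], [-0.0172, 0.0246, 0.0006], [-0.0164, 0.0251, 0.0006], [-0.0157, 0.0256, 0.0007], [-0.0149, 0.026, 0.0007], [-0.0142, 0.0264, 0.0007], [-0.0134, 0.0268, 0.0007], [-0.0126, 0.0272, 0.0008], [-0.0118, 0.0276, 0.0008], [-0.011, 0.0279, 0.0008], [-0.0102, 0.0282, 0.0008]]
```

Request:
play_rows(travel=[[-0.0185, 0.0235, 0], [-0.018, 0.024, 0], [-0.017, 0.0245, 0], [-0.0165, 0.025, 0], [-0.0155, 0.0255, 0], [-0.015, 0.026, 0], [-0.014, 0.0265, 0], [-0.0135, 0.027, 0], [-0.0125, 0.027, 0], [-0.012, 0.0275, 0], [-0.011, 0.028, 0], [-0.01, 0.028, 0]], rotation=[[0, 0, 0.029], [0, 0, 0.029], [0, 0, 0.029], [0, 0, 0.029], [0, 0, 0.029], [0, 0, 0.029], [0, 0, 0.029], [0, 0, 0.029], [0, 0, 0.029], [0, 0, 0.029], [0, 0, 0.029], [0, 0, 0.029]], grip=[0, 0, 0, 0, 0, 0, 0, 0, 0, 0, 0, 0])

```text
clock: 4.87
position: [508.4, -42.3, 149.0]
ee_rot: [1.0, 0.027, 0.0, -0.0]
contact_force: [0.4, -0.8, -1.6]
gripper_width: 69.6
```

Request:
play_rows(travel=[[0, 0, 0.005], [0, 0, 0.01], [0, 0, 0.01], [0, 0, 0], [0, 0, 0], [0, 0, 0]], rotation=[[0, 0, 0], [0, 0, 0], [0, 0, 0], [0, 0, 0], [0, 0, 0], [0, 0, 0]], grip=[0, 0, 0, 0, 0, 0])

```text
clock: 5.37
position: [509.4, -40.2, 123.2]
ee_rot: [1.0, 0.029, -0.0, 0.0]
contact_force: [0.7, 0.5, -2.4]
gripper_width: 69.5
```

```bash
python3 - <<'E'
from h import *
plan(513,-39.5,110,93.2,2)
g=grab('side','s2'); t=grab('top','t2')
cv2.imwrite('pics/v2.png',np.hstack([cv2.resize(g['image'][170:310,190:330],(400,400),interpolation=2),cv2.resize(t['image'][165:265,205:305],(400,400),interpolation=2)]))
E
```

```text
at [509.4 -40.2 123.2] yaw_y -86.7 t 5.37 F [ 0.7  0.5 -2.4] w 69.5 j6 1.39
rot/row [0.0001, 0.0001, 0.001]
[[0.0018, -0.0002, 0.0066], [0.0018, -0.0002, 0.0066]]
```

View pics/v2.png

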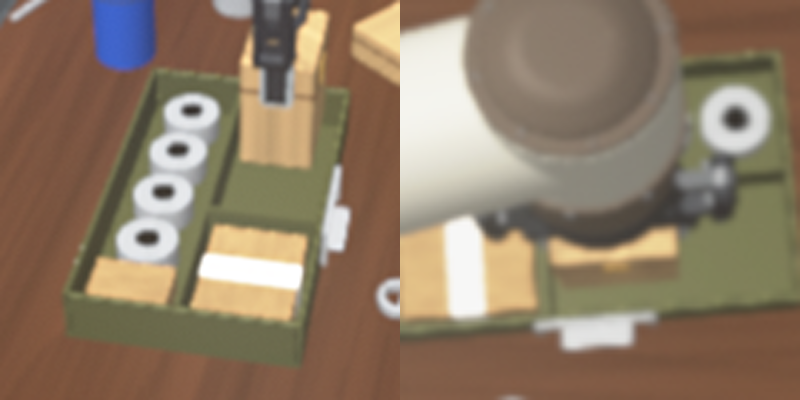

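Side crop: the case hangs upright over the bay between the partition and the front wall. I'll shift 3.5 mm in x and lower it.

Request:
play_rows(travel=[[0.0035, 0, 0.015], [0, 0, 0.02], [0, 0, 0.015], [0, 0, 0.008], [0, 0, 0.005], [0, 0, 0.003], [0, 0, 0], [0, 0, 0]], rotation=[[0, 0, 0], [0, 0, 0], [0, 0, 0], [0, 0, 0], [0, 0, 0], [0, 0, 0], [0, 0, 0], [0, 0, 0]], grip=[0, 0, 0, 0, 0, 0, 0, 0])

```text
clock: 6.13
position: [513.2, -40.6, 58.0]
ee_rot: [1.0, 0.028, 0.001, -0.0]
contact_force: [-0.5, -0.1, -2.0]
gripper_width: 69.2
```

Request:
play_rows(travel=[[0, 0, 0.002], [0, 0, 0.002], [0, 0, 0], [0, 0, 0]], rotation=[[0, 0, 0], [0, 0, 0], [0, 0, 0], [0, 0, 0]], grip=[0, 0, 0, 0])

```text
clock: 6.47
position: [512.5, -40.7, 53.4]
ee_rot: [1.0, 0.028, 0.0, -0.0]
contact_force: [0.4, 0.6, -2.0]
gripper_width: 69.3
```

Request:
play_rows(travel=[[0, 0, 0.0015], [0, 0, 0], [0, 0, 0.001], [0, 0, 0], [0, 0, 0]], rotation=[[0, 0, 0], [0, 0, 0], [0, 0, 0], [0, 0, 0], [0, 0, 0]], grip=[0, 0, 0, 0, 0])

```text
clock: 6.88
position: [513.0, -40.7, 52.3]
ee_rot: [1.0, 0.028, 0.001, 0.0]
contact_force: [-3.2, 1.3, 8.7]
gripper_width: 69.4
```

Request:
play_rows(travel=[[0, 0, -0.0005], [0, 0, 0], [0, 0, 0], [0, 0, 0], [0, 0, 0], [0, 0, -0.01], [0, 0, -0.02], [0, 0, -0.03], [0, 0, -0.035], [0, 0, -0.035], [0, 0, 0]], rotation=[[0, 0, 0], [0, 0, 0], [0, 0, 0], [0, 0, 0], [0, 0, 0], [0, 0, 0], [0, 0, 0], [0, 0, 0], [0, 0, 0], [0, 0, 0], [0, 0, 0]], grip=[0.7, 1, 1, 1, 1, 1, 1, 1, 1, 1, 1])

```text
clock: 7.8
position: [517.1, -40.5, 189.6]
ee_rot: [1.0, 0.029, 0.008, -0.0]
contact_force: [0.9, 0.3, 0.4]
gripper_width: 85.8
```

```bash
python3 -c "
from h import *
plan(604,-312,175,50,12)
plan(604,-312,175,130,12)"
```

```text
at [517.1 -40.5 189.6] yaw_y -86.7 t 7.8 F [0.9 0.3 0.4] w 85.8 j6 1.39
rot/row [-0.0005, -0.0012, 0.063]
[[0.0059, 0.023, 0.0013], [0.0073, 0.0226, 0.0013], [0.0087, 0.0221, 0.0013], [0.0101, 0.0215, 0.0013], [0.0115, 0.0208, 0.0013], [0.0127, 0.02, 0.0013], [0.014, 0.0192, 0.0013], [0.0152, 0.0183, 0.0013], [0.0163, 0.0173, 0.0013], [0.0173, 0.0162, 0.0013], [0.0183, 0.0151, 0.0012], [0.0193, 0.0139, 0.0012]]
at [517.1 -40.5 189.6] yaw_y -86.7 t 7.8 F [0.9 0.3 0.4] w 85.8 j6 1.39
rot/row [0.0004, -0.0013, -0.0533]
[[0.0059, 0.023, 0.0013], [0.0047, 0.0233, 0.0013], [0.0034, 0.0235, 0.0013], [0.0022, 0.0237, 0.0013], [0.0009, 0.0237, 0.0013], [-0.0004, 0.0238, 0.0012], [-0.0016, 0.0237, 0.0012], [-0.0029, 0.0236, 0.0012], [-0.0041, 0.0234, 0.0012], [-0.0054, 0.0231, 0.0012], [-0.0066, 0.0228, 0.0012], [-0.0078, 0.0224, 0.0012]]
```

Request:
play_rows(travel=[[0.006, 0.023, 0.001], [0.0075, 0.0225, 0.001], [0.0085, 0.022, 0.001], [0.01, 0.0215, 0.001], [0.0115, 0.021, 0.001], [0.013, 0.02, 0.001], [0.014, 0.019, 0.001], [0.015, 0.0185, 0.001], [0.0165, 0.0175, 0.001], [0.0175, 0.016, 0.001], [0.0185, 0.015, 0.001], [0.0195, 0.014, 0.001]], rotation=[[0, 0, 0.063], [0, 0, 0.063], [0, 0, 0.063], [0, 0, 0.063], [0, 0, 0.063], [0, 0, 0.063], [0, 0, 0.063], [0, 0, 0.063], [0, 0, 0.063], [0, 0, 0.063], [0, 0, 0.063], [0, 0, 0.063]], grip=[1, 1, 1, 1, 1, 1, 1, 1, 1, 1, 1, 1])

```text
clock: 8.8
position: [599.7, -313.9, 169.6]
ee_rot: [0.939, -0.344, 0.0, 0.0]
contact_force: [-0.1, -0.1, 0.5]
gripper_width: 85.3
```

Request:
play_rows(travel=[[0, 0, 0.01], [0, 0, 0.02], [0, 0, 0.01], [0, 0, 0], [0, 0, 0], [0, 0, 0]], rotation=[[0, 0, 0], [0, 0, 0], [0, 0, 0], [0, 0, 0], [0, 0, 0], [0, 0, 0]], grip=[1, 1, 1, 1, 1, 1])

```text
clock: 9.3
position: [600.1, -312.6, 130.4]
ee_rot: [0.94, -0.342, 0.001, 0.0]
contact_force: [1.2, -0.4, 0.3]
gripper_width: 85.1
```

```bash
python3 - <<'E'
from h import *
plan(604,-312,46,50,6)
g=grab('side','s3'); t=grab('top','t3')
cv2.imwrite('pics/v3.png',np.hstack([cv2.resize(g['image'][170:310,190:330],(400,400),interpolation=2),cv2.resize(t['image'][165:265,205:305],(400,400),interpolation=2)]))
E
```

```text
at [ 600.1 -312.6  130.4] yaw_y -130.0 t 9.3 F [ 1.2 -0.4  0.3] w 85.1 j6 1.11
rot/row [-0.0, -0.0003, -0.0001]
[[0.0004, -0.0005, 0.0141], [0.0004, -0.0005, 0.0141], [0.0004, -0.0005, 0.0141], [0.0004, -0.0005, 0.0141], [0.0004, -0.0005, 0.0141], [0.0004, -0.0005, 0.0141]]
```

View pics/v3.png

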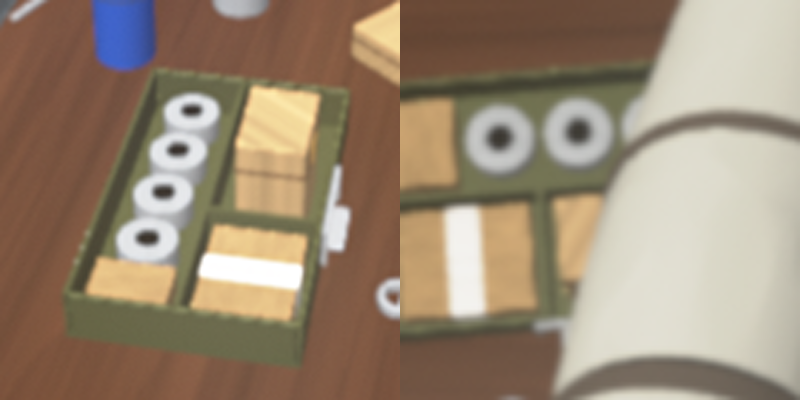

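Side crop: the case stands in the bay at about (275,150), square. I'll descend on the canister and measure the case top from the same side picture.

Request:
play_rows(travel=[[0.0025, -0.003, 0.014], [0, 0, 0.014], [0, 0, 0.014], [0, 0, 0.014], [0, 0, 0.014], [0, 0, 0.014], [0, 0, 0]], rotation=[[0, 0, 0], [0, 0, 0], [0, 0, 0], [0, 0, 0], [0, 0, 0], [0, 0, 0], [0, 0, 0]], grip=[1, 1, 1, 1, 1, 1, 1])

```text
clock: 9.98
position: [601.4, -311.0, 41.4]
ee_rot: [0.939, -0.343, -0.003, -0.0]
contact_force: [0.2, 0.3, -1.1]
gripper_width: 85.4
```

Request:
play_rows(travel=[[0, 0, 0], [0, 0, 0], [0, 0, 0], [0, 0, 0], [0, 0, 0], [0, 0, 0], [0, 0, 0], [0, 0, 0], [0, 0, 0], [0, 0, 0]], rotation=[[0, 0, 0], [0, 0, 0], [0, 0, 0], [0, 0, 0], [0, 0, 0], [0, 0, 0], [0, 0, 0], [0, 0, 0], [0, 0, 0], [0, 0, 0]], grip=[0.7, 0.5, 0.3, 0, 0, 0, 0, 0, 0, 0])

```text
clock: 10.82
position: [604.3, -312.5, 46.8]
ee_rot: [0.939, -0.343, 0.001, 0.0]
contact_force: [-0.9, -0.5, 6.4]
gripper_width: 50.8
```

```bash
python3 - <<'E'
from h import *
plan(604,-312,150,50,4)
c=cloud(load('s3')); m=(abs(c[...,0]-513)<50)&(abs(c[...,1]+40)<60)&(c[...,2]>80)&(c[...,2]<97)
s=c[m]; print(len(s),np.percentile(s[:,2],[5,50,95]).round(1),cv2.minAreaRect(np.ascontiguousarray(s[:,None,:2].astype(np.float32))))
E
```

```text
at [ 604.3 -312.5   46.8] yaw_y -130.1 t 10.82 F [-0.9 -0.5  6.4] w 50.8 j6 1.11
rot/row [-0.0002, -0.0007, -0.0003]
[[-0.0001, -0.0001, -0.0258], [-0.0001, -0.0001, -0.0258], [-0.0001, -0.0, -0.0258], [-0.0001, -0.0, -0.0258]]
598 [82.6 87.6 89.6] ((511.0146789550781, -37.44799041748047), (50.36076354980469, 74.04910278320312), 3.2542989253997803)
```

Request:
play_rows(travel=[[0, 0, -0.01], [0, 0, -0.025], [0, 0, -0.035], [0, 0, -0.03], [0, 0, 0], [0, 0, 0]], rotation=[[0, 0, 0], [0, 0, 0], [0, 0, 0], [0, 0, 0], [0, 0, 0], [0, 0, 0]], grip=[0, 0, 0, 0, 0, 0])

```text
clock: 11.32
position: [603.7, -311.8, 146.9]
ee_rot: [0.939, -0.343, 0.001, -0.001]
contact_force: [-0.7, -0.7, -3.1]
gripper_width: 50.9
```

```bash
python3 -c "
from h import *
plan(517,-111,147,3.2,12)"
```

```text
at [ 603.7 -311.8  146.9] yaw_y -130.1 t 11.32 F [-0.7 -0.7 -3.1] w 50.9 j6 1.11
rot/row [-0.0002, -0.0001, 0.0679]
[[-0.0163, -0.0081, -0.0], [-0.0168, -0.007, -0.0], [-0.0173, -0.0059, -0.0], [-0.0176, -0.0047, -0.0], [-0.0179, -0.0035, -0.0], [-0.0181, -0.0022, -0.0], [-0.0182, -0.001, -0.0], [-0.0182, 0.0002, -0.0], [-0.0182, 0.0015, -0.0], [-0.018, 0.0027, -0.0], [-0.0178, 0.0039, -0.0], [-0.0175, 0.0051, -0.0]]
```

Request:
play_rows(travel=[[-0.0165, -0.008, 0], [-0.017, -0.007, 0], [-0.0175, -0.006, 0], [-0.0175, -0.0045, 0], [-0.018, -0.0035, 0], [-0.018, -0.002, 0], [-0.018, -0.001, 0], [-0.018, 0, 0], [-0.018, 0.0015, 0], [-0.018, 0.0025, 0], [-0.018, 0.004, 0], [-0.0175, 0.005, 0]], rotation=[[0, 0, 0.068], [0, 0, 0.068], [0, 0, 0.068], [0, 0, 0.068], [0, 0, 0.068], [0, 0, 0.068], [0, 0, 0.068], [0, 0, 0.068], [0, 0, 0.068], [0, 0, 0.068], [0, 0, 0.068], [0, 0, 0.068]], grip=[0, 0, 0, 0, 0, 0, 0, 0, 0, 0, 0, 0])

```text
clock: 12.32
position: [514.0, -110.4, 142.9]
ee_rot: [0.725, -0.689, -0.002, 0.002]
contact_force: [0.2, -0.0, -3.6]
gripper_width: 50.4
```

Request:
play_rows(travel=[[0, 0, 0.01], [0, 0, 0.015], [0, 0, 0.01], [0, 0, 0], [0, 0, 0], [0, 0, 0]], rotation=[[0, 0, 0], [0, 0, 0], [0, 0, 0], [0, 0, 0], [0, 0, 0], [0, 0, 0]], grip=[0, 0, 0, 0, 0, 0])

```text
clock: 12.82
position: [516.7, -111.8, 110.1]
ee_rot: [0.726, -0.687, -0.0, 0.0]
contact_force: [-0.1, -0.8, -1.6]
gripper_width: 50.8
```

```bash
python3 - <<'E'
from h import *
plan(517,-111,52,3.2,4)
g=grab('side','s4'); t=grab('top','t4')
cv2.imwrite('pics/v4.png',np.hstack([cv2.resize(g['image'][150:290,200:340],(400,400),interpolation=2),cv2.resize(t['image'][165:265,215:315],(400,400),interpolation=2)]))
E
```

```text
at [ 516.7 -111.8  110.1] yaw_y -176.9 t 12.82 F [-0.1 -0.8 -1.6] w 50.8 j6 -0.04
rot/row [0.0001, -0.0001, -0.0003]
[[-0.0002, -0.0001, 0.0145], [-0.0002, -0.0001, 0.0145], [-0.0002, -0.0001, 0.0145], [-0.0002, -0.0001, 0.0145]]
```

View pics/v4.png

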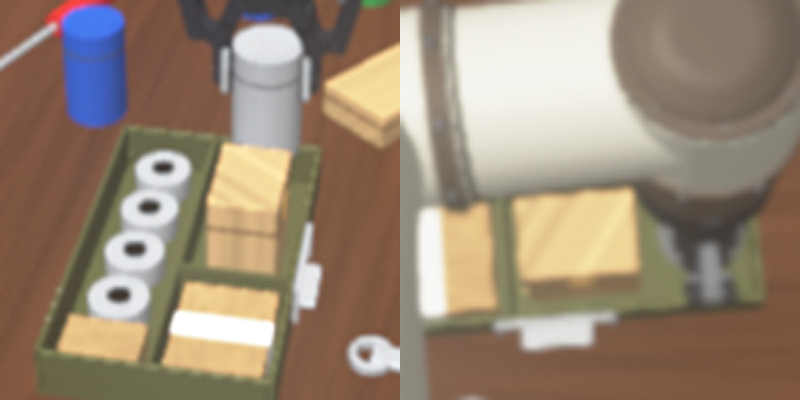

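The canister hangs upright behind the case, over the free part of the bay. Lowering it.

Request:
play_rows(travel=[[0, 0, 0.015], [0, 0, 0.018], [0, 0, 0.01], [0, 0, 0.006], [0, 0, 0.004], [0, 0, 0.002], [0, 0, 0], [0, 0, 0]], rotation=[[0, 0, 0], [0, 0, 0], [0, 0, 0], [0, 0, 0], [0, 0, 0], [0, 0, 0], [0, 0, 0], [0, 0, 0]], grip=[0, 0, 0, 0, 0, 0, 0, 0])

```text
clock: 13.58
position: [517.1, -111.4, 55.9]
ee_rot: [0.726, -0.687, 0.0, -0.0]
contact_force: [0.3, 0.2, -2.5]
gripper_width: 50.9
```

Request:
play_rows(travel=[[0, 0, 0.0015], [0, 0, 0], [0, 0, 0.001], [0, 0, 0], [0, 0, 0]], rotation=[[0, 0, 0], [0, 0, 0], [0, 0, 0], [0, 0, 0], [0, 0, 0]], grip=[0, 0, 0, 0, 0])

```text
clock: 14.0
position: [516.5, -111.4, 52.9]
ee_rot: [0.726, -0.687, 0.0, -0.0]
contact_force: [0.4, 1.2, -3.2]
gripper_width: 50.8
```

Request:
play_rows(travel=[[0, 0, 0.0015], [0, 0, 0], [0, 0, 0.001], [0, 0, 0], [0, 0, 0]], rotation=[[0, 0, 0], [0, 0, 0], [0, 0, 0], [0, 0, 0], [0, 0, 0]], grip=[0, 0, 0, 0, 0])

```text
clock: 14.42
position: [516.5, -111.4, 50.8]
ee_rot: [0.726, -0.687, 0.0, 0.0]
contact_force: [-2.3, 0.8, 3.1]
gripper_width: 50.8
```

Request:
play_rows(travel=[[0, 0, 0], [0, 0, 0], [0, 0, 0], [0, 0, 0], [0, 0, 0], [0, 0, -0.01], [0, 0, -0.02], [0, 0, -0.035], [0, 0, -0.04], [0, 0, -0.04], [0, 0, 0]], rotation=[[0, 0, 0], [0, 0, 0], [0, 0, 0], [0, 0, 0], [0, 0, 0], [0, 0, 0], [0, 0, 0], [0, 0, 0], [0, 0, 0], [0, 0, 0], [0, 0, 0]], grip=[0.7, 1, 1, 1, 1, 1, 1, 1, 1, 1, 1])

```text
clock: 15.33
position: [521.6, -111.9, 205.1]
ee_rot: [0.727, -0.687, 0.007, -0.006]
contact_force: [-0.1, 0.1, 0.7]
gripper_width: 85.4
```

Request:
play_rows(travel=[[0.02, 0, 0], [0.035, 0, 0], [0.035, 0, 0], [0.035, 0, 0], [0.035, 0, 0], [0.035, 0, 0], [0.02, 0, 0], [0, 0, 0], [0, 0, 0], [0, 0, 0]], rotation=[[0, 0, 0], [0, 0, 0], [0, 0, 0], [0, 0, 0], [0, 0, 0], [0, 0, 0], [0, 0, 0], [0, 0, 0], [0, 0, 0], [0, 0, 0]], grip=[1, 1, 1, 1, 1, 1, 1, 1, 1, 1])

```text
clock: 16.17
position: [528.2, -325.7, 195.5]
ee_rot: [0.726, -0.687, -0.0, -0.0]
contact_force: [-0.8, -0.1, -0.6]
gripper_width: 85.7
```

```bash
python3 - <<'E'
from h import *
plan(517,-311,52,3.2,1)
g=grab('side','s5'); t=grab('top','t5')
for n,im in(('top',t),('side',g)):
    c=cloud(im)
    for nm,x,y,z in(('case',513,-40,89),('can',517,-111,94)):
        m=(abs(c[...,0]-x)<45)&(abs(c[...,1]-y)<(42 if nm=='case' else 32))&(abs(c[...,2]-z)<6)
        s=c[m]
        if len(s)>10: print(n,nm,len(s),np.percentile(s[:,2],[5,50,95]).round(1),cv2.minAreaRect(np.ascontiguousarray(s[:,None,:2].astype(np.float32))))
cv2.imwrite('pics/v5.png',np.hstack([cv2.resize(g['image'][150:290,200:340],(400,400),interpolation=2),cv2.resize(t['image'][165:265,215:315],(400,400),interpolation=2)]))
E
```

```text
at [ 528.2 -325.7  195.5] yaw_y -176.9 t 16.17 F [-0.8 -0.1 -0.6] w 85.7 j6 0.35
rot/row [0.0, 0.0002, -0.001]
[[-0.0152, 0.0103, 0.1435]]
top case 576 [86.2 89.4 92.6] ((513.5783081054688, -40.85061264038086), (50.64802551269531, 70.17066955566406), 3.6892244815826416)
side case 562 [85.3 87.6 89.4] ((510.9451599121094, -38.352882385253906), (49.93790054321289, 75.49549102783203), 3.4381885528564453)
side can 300 [90.  92.9 94.6] ((514.525390625, -111.67997741699219), (50.28937530517578, 52.08934020996094), 19.546661376953125)
```

View pics/v5.png

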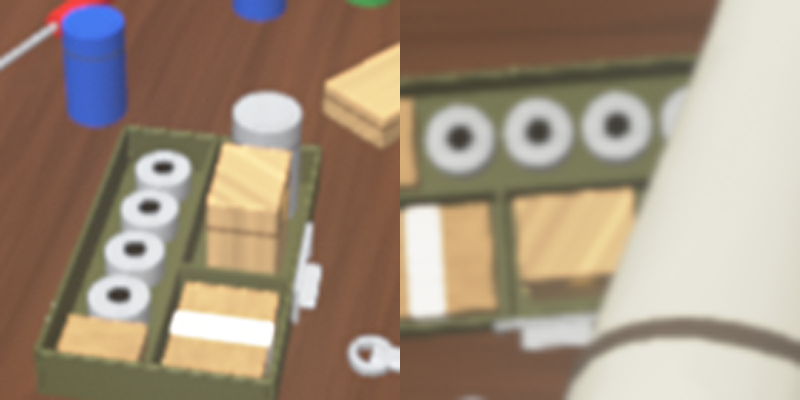

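Both stand in the bay: case top at about (250,175) and canister top at (268,120) in the side crop. Their measured tops of 89 and 94 mm match items resting on the 4 mm floor. Handing in.

```bash
python3 -c "
from h import *
print(workorder.job_done())"
```

```text
the job is handed in; nothing more can be done
None
```

I packed the tall wooden case and then the slim metal canister side by side into the drawer's empty bay, and handed the job in at about 16 s of the 58 s. The hand-in reports no verdict, so what follows is from my own last checks.

| Item | Position in the bay (mm from centre) | Measured top (mm) | Expected if on the floor (mm) |
|---|---|---|---|
| Case | x ≈ 0, y ≈ +31 | 89.4 top camera, 87.6 side camera | 89 |
| Canister | x ≈ 0, y ≈ -41 | 92.9 side camera | 94 |

- **Case squareness:** it sits at about 3.5°, against about 3.2° for the drawer, so it is square to within about half a degree.
- **Camera disagreement:** the two cameras differ by 2–3 mm throughout, and the side camera reads about 1.5 mm low. Both fit the stated calibration.
- **Not fully checked:** the arm hid the canister from the top camera at the end, so its final position comes from the side view alone. I judged the drawer unmoved and flat by eye in the last side picture rather than measuring it again.
- **Forces and clearance:** the largest reading on the tool was about 9 N, and the gripper was clear of everything at hand-in.

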